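# Load a reagent vial from behind the bottles into the analyser's reagent carousel

## Task

Load the green-capped vial into the one empty cup of the reagent carousel: first take the two tall bottles that stand in front of it out of the rack and stand them in the steel side tray, leaving the third bottle where it is, then fetch the vial and, with the carousel's centre knob turned so that the empty cup lies in the opening of the blue cover, stand the vial in that cup. Then stand both bottles back in the rack, each on the pad of its cap's colour, and keep bottles and vial upright throughout.

Things in the scene. Friction and masses are not known exactly. Their poses are not given: they have to be found in the camera images.
- bottle_red: white plastic reagent bottle with red screw cap and red band, standing on the pad of its colour. 46 mm across up to 105 mm height, then a shoulder; ribbed cap, 30 mm across, from 124 to 150 mm height, can be gripped from above. Origin: centre of its underside, z up. 0.15 to 0.3 kg.
- bottle_blue: white plastic reagent bottle with blue screw cap and blue band, standing on the pad of its colour. 46 mm across up to 105 mm height, then a shoulder; ribbed cap, 30 mm across, from 124 to 150 mm height, can be gripped from above. Origin: centre of its underside, z up. 0.15 to 0.3 kg.
- bottle_yellow: white plastic reagent bottle with yellow screw cap and yellow band, standing on the pad of its colour. 46 mm across up to 105 mm height, then a shoulder; ribbed cap, 30 mm across, from 124 to 150 mm height, can be gripped from above. Origin: centre of its underside, z up. 0.15 to 0.3 kg.
- seat_red: red round pad, 56 mm across, 3 mm thick, fixed on the rack's floor: home of the red-capped bottle. Origin: centre of its underside, z up. The three pads form a row along their y axis, 62 mm between centres, in any order. x points to the vials' row, away from the robot.
- seat_blue: blue round pad, 56 mm across, 3 mm thick, fixed on the rack's floor: home of the blue-capped bottle. Origin: centre of its underside, z up. The three pads form a row along their y axis, 62 mm between centres, in any order. Rack: white tray, 5 mm floor, rim 16 mm high.
- seat_yellow: yellow round pad, 56 mm across, 3 mm thick, fixed on the rack's floor: home of the yellow-capped bottle. Origin: centre of its underside, z up. The three pads form a row along their y axis, 62 mm between centres, in any order. Vials stand 48 mm behind (+x) the row of pads, each midway between two pads.
- vial_green: small amber vial with green cap in the rack's back row; 60 mm high, 26 mm across, cap 24 mm across from 42 to 60 mm height. Origin: centre of underside, z up. 40 g. The two bottles whose pads are 57 mm from it are in its way, too close and high for a gripper; the third pad is 105 mm off. A second vial, black-capped, 62 mm beside it, stays.
- side_tray: empty flat steel tray, fixed, 230 mm along its x by 160 mm along its y, floor 4 mm high, rim 14 mm high: the side area for the bottles taken out. Origin: centre of its underside, z up. It lies on one side of the rack, the carousel on the other.
- rotor (a joint): turn of the carousel (rad, counter-clockwise from above); 0: empty cup in mid opening; starts at 0.85 to 1.4, cup under the cover. Light friction, 0.06 N m; stays where left. Turned by the black bar knob over its axis: 50 mm long, 16 thick, 106 to 126 mm above the table, in line with the empty cup, yellow mark at that end. Carousel: white drum, 252 mm across; see-through blue cover, top at 104 mm.
- well (a point): centre of the inner floor of the carousel's one empty cup (white; the other seven hold white-capped vials), 38 mm above the table; turns with the rotor. x axis: level, from cup to rotor axis, 85 mm away; z up. Cup 18 mm deep, 36 mm wide inside, flared to 44 at its mouth. The cover's opening is an 80-degree sector; the drum's wall is 40 mm high there.
Not all that is in view belongs to the job. What is shaped like the bottle_yellow but orange or pink is not meant.

How it is judged:
By the outcome, as a careful person would: the job done as asked, in the order asked, and still so for the second after the job is handed in, with the robot touching nothing.
It also fails if it takes over 141 s, if anything falls off the work surface, if the arm or the gripper's body presses on something with over 40 N, if the wrist force passes 120 N, or if a joint passes its speed limit or range.

## Robot

A 6-joint arm with a two-finger parallel gripper is mounted at the origin on the work surface. World frame = base frame: x ahead of the robot, y to its left, z up, the work surface at z = 0. Lengths are in mm, angles in degrees, forces in N, time in s.
With the tool pointing down it reaches from about 300 to 850 mm from the base axis. Payload 4.2 kg.
Tool frame: the origin (TCP) lies at the very end of the fingers, on their centre line; the grasp point (between the pads) lies 19 mm behind it (env.grip_depth is the distance from the TCP to the grasp point, in mm); z points along the fingers, y is the line along which they close (so a half turn about z gives the same grasp; the last joint's range is limited). The gripper opens to 91 mm and grips with 3 to 60 N. Pads are 32 mm wide; open, the fingers measure 118 mm over their backs; the gripper's body (76 mm by 178 mm) begins 60 mm behind the grasp point.
Start: joints at [-78.495, 18.312, 89.639, -0, 72.044, -1.146], TCP at [125.933, -561.056, 213.976] pointing down, gripper open.
Joint ranges: [-177.97, 177.97], [-48.28, 115.42], [12.27, 149.76], [-77.06, 257.06], [2.81, 150.46], [-146.56, 146.56]. Speed limits (degrees/s): [147.25, 147.25, 180, 180, 180, 180].

## Interface

Orientations are given as [roll, pitch, yaw] about the fixed x, y, z axes, in that order (R = Rz(yaw) Ry(pitch) Rx(roll)).
In Python, from workcell import env, cams gives the robot as it stands.
- The arm moves only by the tool apply_moves, never from a script. Its argument "deltas" is a list of rows, each a list of 5 numbers: the shift along the tool's x, y, z in m, then the turn about the tool's z in rad, then the opening, from -1 (shut) to 1 (fully open), so that 0 is half open. In form: [[tx, ty, tz, roll, gripper], ...]. A call has 1 to 5 rows; each row is the pose to reach, as a shift and turn from the pose commanded when the call began, along the tool's axes at that moment; what a row does not reach only later rows make up. A row lasts 1/10 s, in which the tool goes at most 50 mm and 8.59 degrees, less where a joint would pass 70% of its speed; a pose out of reach is approached as far as the arm can. A call with a gripper value outside its range is refused whole. The fingers move at their own pace and stop on an object; "grip_force" is the grip in N (left out, the last holds). Time passes only in rows, so rows that repeat a pose let the fingers close. It gives the time, the measured TCP pose, the force, the opening and the grip force at its end, in the units of the state.
- env.state(): the state, without advancing time (a new reading comes with each control period).
- cams.grab_frame(name): name is "scene" or "top"; returns the picture (420x560x3 uint8, blue, green, red); there is no depth.
- cams.get_calibration(name): a dict with "mtx" (3x3 intrinsics, pixels), "k1" (the pictures are not rectified: a ray, as slopes to the right and down, at radius r is drawn at 1 + k1 r^2 times it, then the intrinsics apply), "eye" and "attitude" of the camera in the world. Camera axes: x right, y down, z forward; pixel columns grow to the right and rows downward; lengths in mm; the calibration is good to about 2 mm. A picture is of the moment at which its call begins. get_calibration takes no time and is no camera call.
- env.job_done(): hands the job in; it is judged then, once.
The state is a dict: "time_s": time; "qpos": joint angles; "qvel": joint speeds; "effort": joint torques, N m; "ee_pos": TCP position; "ee_rot": TCP orientation; "force": force on the tool from outside, world axes, zero at the start; "torque": the same for the moment, N m; "gripper_width": finger opening in mm; "gripper_force": force on a finger pad.
Only numpy, scipy, OpenCV 4.12 (cv2) and the standard library are available. Lean on these libraries where they do the work, as an engineer would, in place of code of your own. Each camera call takes 0.05 s, during which the arm holds its last target. There are 200 camera calls.

## Working session

There is one attempt and no reset: what is moved stays moved. The work goes in short steps, Python scripts to look and compute and a tool call to move; the robot and the scene stay as the last step left them, time stands still between calls to the robot, and variables do not carry over. Pictures are saved under pics/ and viewed, at most 14 in all, crops included, and the job is handed in when it is done.

Besides the shell and the picture viewer there is one more tool, called after "Request:" as name(argument=value, ...), one argument or row to a line, values as JSON. apply_moves: Moves the arm, as the interface text tells. Its arguments: {"type":"object","properties":{"deltas":{"type":"array"},"grip_force":{"type":"number"}},"required":["deltas"]}

```bash
ls; mkdir -p pics
python3 - <<'E'
from workcell import env,cams
import cv2
for n in("scene","top"):
    cv2.imwrite(f"pics/{n}0.png",cams.grab_frame(n)); print(n,cams.get_calibration(n))
print(env.state())
E
```

```text
pics
scene {'mtx': array([[470.5864369 ,   0.        , 283.82670291],
       [  0.        , 470.5864369 , 212.74675372],
       [  0.        ,   0.        ,   1.        ]]), 'k1': -0.15042152661112546, 'eye': array([1075.99676619,  232.87538384,  765.42083145]), 'attitude': array([-139.33979935,   -1.07291713,  115.08408839])}
top {'mtx': array([[437.9029076 ,   0.        , 279.72606431],
       [  0.        , 437.9029076 , 208.60453747],
       [  0.        ,   0.        ,   1.        ]]), 'k1': -0.14342762057397834, 'eye': array([2.92537084e+02, 2.08063804e-03, 1.09388282e+03]), 'attitude': array([-1.67811312e+02,  7.40906057e-02, -9.03025631e+01])}
{'time_s': 0.1, 'qpos': array([-7.84935575e+01,  1.83482809e+01,  8.96975234e+01, -1.19156896e-03,
        7.20435152e+01, -1.14654400e+00]), 'qvel': array([-0.0200376 , -0.04130503, -0.21751888,  0.02794552, -0.03088129,
        0.09861598]), 'effort': array([ 1.32035384e-04, -4.13332844e+01, -2.32509452e+01,  7.28719379e-02,
        4.21725994e-02, -4.90346963e-05]), 'ee_pos': array([ 125.85295446, -560.61405828,  213.21413681]), 'ee_rot': array([-1.79910676e+02, -6.54522708e-04,  1.26533542e+01]), 'force': array([ 0.28950583, -0.09262533, -0.82501821]), 'torque': array([ 0.05968847,  0.0168368 , -0.03618854]), 'gripper_force': 0.0, 'gripper_width': 91.2065224904}
```

View pics/scene0.png

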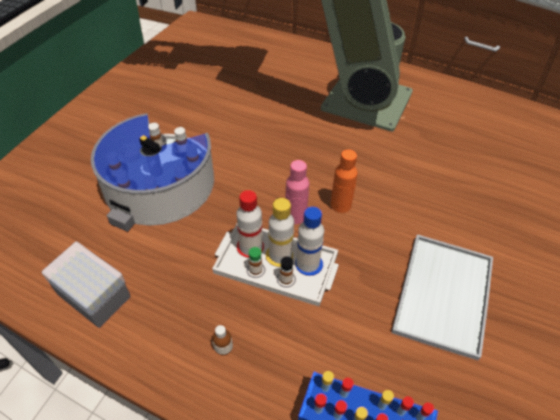

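View pics/top0.png

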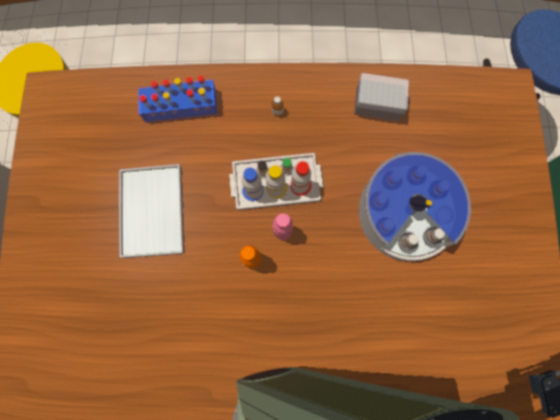

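The red and yellow bottles block the green vial (scene: red ~(248,222), yellow ~(281,235), green cap (255,256)). The blue bottle at (311,240) stays. The tray is to the left in the top view (150,210), and the carousel is to the right, with its knob at (418,203) and the mark pointing right.

```bash
cat > h.py <<'E'
import numpy as np,cv2
from scipy.spatial.transform import Rotation as R
from workcell import env,cams
C={n:cams.get_calibration(n) for n in("scene","top")}
def ray(n,u,v):
    c=C[n];K=c["mtx"];d=np.array([(u-K[0,2])/K[0,0],(v-K[1,2])/K[1,1]])
    p=cv2.undistortPoints(np.array([[[u,v]]],float),K,np.array([c["k1"],0,0,0]))[0,0]
    w=R.from_euler('xyz',c["attitude"],degrees=True).apply([p[0],p[1],1]); return c["eye"],w/np.linalg.norm(w)
def plane(n,u,v,z):
    e,d=ray(n,u,v); return e+d*(z-e[2])/d[2]
def proj(n,P):
    c=C[n];q=R.from_euler('xyz',c["attitude"],degrees=True).inv().apply(np.array(P,float)-c["eye"])
    p=q[:2]/q[2];p=p*(1+c["k1"]*(p@p));K=c["mtx"];return K[0,0]*p[0]+K[0,2],K[1,1]*p[1]+K[1,2]
def tri(a,b):
    (e1,d1),(e2,d2)=ray("scene",*a),ray("top",*b)
    t=np.linalg.lstsq(np.c_[d1,-d2],e2-e1,rcond=None)[0]
    p,q=e1+t[0]*d1,e2+t[1]*d2; return (p+q)/2,np.linalg.norm(p-q)
H=dict(red=(0,4),yellow=(21,32),blue=(108,122),green=(45,85),orange=(5,14),pink=(160,176))
def blobs(img,col,amin=12,S=120,V=60):
    h=cv2.cvtColor(img,cv2.COLOR_BGR2HSV);lo,hi=H[col]
    m=cv2.inRange(h,(lo,S,V),(hi,255,255))
    if col=="red":m|=cv2.inRange(h,(176,S,V),(180,255,255))
    n,_,s,c=cv2.connectedComponentsWithStats(m)
    return [(np.round(c[i],1).tolist(),s[i].tolist()) for i in range(1,n) if s[i][4]>=amin]
E
python3 - <<'E'
from h import *
for n in("scene","top"):
    im=cv2.imread(f"pics/{n}0.png")
    for c in H: 
        print(n,c,[(p,s) for p,s in blobs(im,c,8) if 90<p[1]<300 and 100<p[0]<500][:7])
S=cv2.imread("pics/scene0.png");T=cv2.imread("pics/top0.png")
a=cv2.resize(T[130:275,345:485],None,fx=4,fy=4,interpolation=2)
b=cv2.resize(S[170:300,205:345],None,fx=4,fy=4,interpolation=2)
cv2.imwrite("pics/c1.png",a);cv2.imwrite("pics/c2.png",b)
E
```

```text
scene red [([290.4, 171.3], [290, 168, 2, 8, 13]), ([286.1, 183.6], [286, 181, 2, 7, 8]), ([247.9, 200.2], [240, 190, 17, 21, 299]), ([249.5, 233.4], [239, 229, 22, 8, 74]), ([240.8, 250.9], [237, 243, 12, 14, 44])]
scene yellow [([143.4, 138.4], [141, 136, 6, 5, 20]), ([281.3, 208.3], [274, 198, 16, 21, 283]), ([280.7, 241.5], [270, 238, 22, 7, 65]), ([271.7, 259.9], [266, 250, 16, 17, 76])]
scene blue [([142.1, 158.0], [95, 116, 111, 74, 4365]), ([205.3, 141.4], [204, 139, 3, 6, 9]), ([312.2, 217.0], [305, 207, 16, 21, 284]), ([308.7, 250.4], [299, 247, 21, 6, 40]), ([312.3, 270.0], [297, 261, 26, 14, 94])]
scene green [([254.5, 253.4], [249, 248, 11, 12, 109])]
scene orange [([307.2, 212.6], [0, 0, 560, 420, 163344]), ([155.2, 137.3], [151, 135, 9, 6, 27]), ([290.4, 208.5], [290, 204, 2, 10, 10]), ([295.7, 229.9], [294, 224, 5, 13, 53]), ([255.0, 263.9], [250, 263, 10, 3, 24]), ([286.0, 273.5], [281, 272, 11, 4, 25])]
scene pink [([297.1, 194.0], [287, 168, 21, 55, 644])]
top red [([189.4, 92.7], [187, 90, 5, 7, 27]), ([154.6, 97.2], [153, 95, 4, 6, 19]), ([143.0, 98.6], [141, 96, 5, 6, 22]), ([302.2, 167.9], [296, 161, 13, 15, 149]), ([303.8, 191.3], [294, 183, 17, 13, 52]), ([281.3, 229.1], [273, 213, 19, 27, 147])]
top yellow [([201.0, 90.9], [198, 88, 6, 7, 30]), ([165.8, 95.2], [163, 93, 6, 6, 27]), ([274.7, 171.6], [268, 165, 14, 14, 156]), ([284.1, 191.4], [280, 186, 7, 11, 17]), ([428.0, 202.5], [426, 200, 5, 6, 22])]
top blue [([177.2, 100.0], [139, 81, 76, 33, 1057]), ([417.3, 194.8], [370, 156, 97, 85, 5326]), ([249.8, 174.1], [245, 169, 11, 12, 106]), ([246.5, 196.1], [243, 192, 9, 8, 17])]
top green [([286.5, 162.4], [284, 159, 6, 8, 43])]
top orange [([271.4, 246.0], [0, 63, 560, 357, 156836])]
top pink [([189.3, 92.3], [186, 89, 7, 8, 21]), ([142.0, 97.5], [139, 95, 8, 7, 14]), ([154.5, 96.7], [151, 94, 7, 7, 19]), ([281.1, 227.1], [274, 217, 17, 19, 166])]
```

View pics/c1.png

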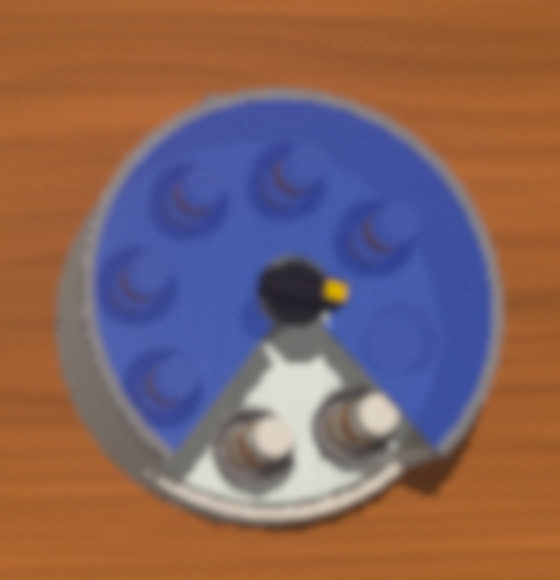

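The empty cup shows at crop (395,340) and the mark at (335,292). The cover opening faces down the picture, towards the robot. Next I'll compute all positions.

Run:
```python
from h import *
S=cv2.imread("pics/scene0.png");T=cv2.imread("pics/top0.png")
P={}
for k,a,b in[("red",(247.9,200.2),(302.2,167.9)),("yel",(281.3,208.3),(274.7,171.6)),("blu",(312.2,217),(249.8,174.1)),("grn",(254.5,253.4),(286.5,162.4)),("mark",(143.4,138.4),(428,202.5))]:
    p,e=tri(a,b);P[k]=p;print(k,p.round(1),round(e,1))
    z=123 if k=="mark" else 61 if k=="grn" else 147
    print("   planes",z,plane("scene",*a,z)[:2].round(1),plane("top",*b,z)[:2].round(1))
print("pink top",plane("top",283,220,148),"orange",plane("top",248.5,255,148))
d=P["red"]-P["blu"];print("row",np.hypot(*d[:2]),"x axis yaw",np.degrees(np.arctan2(d[1],d[0]))+90)
# carousel circle at z=104: blue mask outline
h=cv2.cvtColor(T,cv2.COLOR_BGR2HSV);m=cv2.inRange(h,(108,120,60),(122,255,255));m[:,:345]=0
c=max(cv2.findContours(m,0,1)[0],key=cv2.contourArea)[:,0]
pts=np.array([plane("top",*q,104)[:2] for q in cv2.convexHull(c)[:,0].astype(float)])
A=np.c_[2*pts,np.ones(len(pts))]
for _ in range(3):
    s=np.linalg.lstsq(A,(pts**2).sum(1),rcond=None)[0];r=np.sqrt(s[2]+s[0]**2+s[1]**2)
    res=np.hypot(*(pts-s[:2]).T)-r;k=abs(res)<4;print("cover",s[:2],r,k.sum(),len(k));pts=pts[k];A=A[k]
# knob dark
g=cv2.inRange(h,(0,0,0),(180,255,70));g[:190]=0;g[220:]=0;g[:,:405]=0;g[:,440:]=0
ys,xs=np.nonzero(g);print("knob px",xs.min(),xs.max(),ys.min(),ys.max(),xs.mean(),ys.mean(),plane("top",xs.mean(),ys.mean(),118))
print("cup",plane("top",345+395/4,130+340/4,40))
# opening edges at z 104
for u,v in((180,470),(272,348),(430,455),(322,325)):print("edge",plane("top",345+u/4,130+v/4,104)[:2])
# tray
w=cv2.inRange(h,(0,0,120),(180,60,255));w[:,:100]=0;w[:,200:]=0;w[:140]=0;w[280:]=0
q=cv2.minAreaRect(np.argwhere(w)[:,::-1].astype(np.float32));print(q,[plane("top",*map(float,x),8)[:2].round() for x in cv2.boxPoints(q)])
```

```text
red [591.1 -51.4 146.8] 0.4
   planes 147 [591.3 -51.5] [590.9 -51.2]
yel [582.6  10.5 147.3] 1.2
   planes 147 [582.6   9.8] [582.5  11. ]
blu [577.2  66.7 147.1] 1.0
   planes 147 [577.2  66.2] [577.   67.2]
grn [633.6 -18.2  58.9] 2.0
   planes 61 [635.2 -18.4] [632.5 -17.2]
mark [ 514.7 -342.8  124. ] 0.4
   planes 123 [ 513.8 -343.9] [ 514.8 -343. ]
pink top [471.19145701  -6.91343075 148.        ] orange [394.43968111  68.31066664 148.        ]
row 118.89384741296332 x axis yaw 6.7348350800981365
cover [ 517.90588991 -326.71532955] 118.17702209878253 31 31
cover [ 517.90588991 -326.71532955] 118.17702209878253 31 31
cover [ 517.90588991 -326.71532955] 118.17702209878253 31 31
knob px 410 428 196 210 418.07253886010363 203.05699481865284 [ 514.71294455 -320.81919159  118.        ]
cup [ 501.50137947 -410.74094143   40.        ]
edge [ 413.75465553 -252.09235766]
edge [ 484.58021412 -310.80319538]
edge [ 420.41814469 -401.60675923]
edge [ 498.10203824 -341.95749237]
((149.798095703125, 210.64488220214844), (89.70531463623047, 62.89365768432617), 88.02507019042969) [array([643., 431.]), array([646., 261.]), array([411., 243.]), array([405., 406.])]
```

View pics/c2.png

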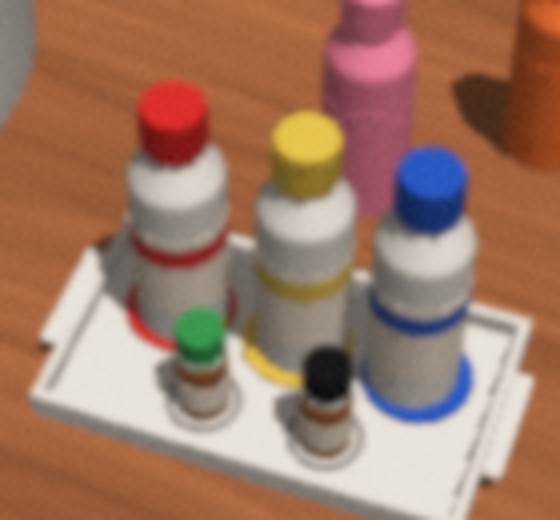

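The scene crop shows the three bottles on their pads and the green vial at (200,365). Estimates: red (591,-51), yellow (583,10.5), green vial (634,-18), carousel axis (517,-326), rotor about 1.36 rad, tray centre (526,335). I'll turn the tool to yaw 90 so that tool x = +Y, y = +X and z = down, then go above yellow.

Request:
apply_moves(
  deltas=[
    [0,0,0,-0.14,0.3],
    [0,0,0,-0.28,0.3],
    [0,0,0,-0.42,0.3],
    [0,0,0,-0.56,0.3],
    [0,0,0,-0.7,0.3],
  ],
)

```text
time_s: 0.6
ee_pos: [125.9, -560.7, 213.4]
ee_rot: [-180.0, -0.0, 53.1]
force: [0.2, 0.7, 0.1]
gripper_width: 59.4
gripper_force: 0.0
```

Request:
apply_moves(
  deltas=[
    [0,0,0,-0.14,0.3],
    [0,0,0,-0.28,0.3],
    [0,0,0,-0.42,0.3],
    [0,0,0,-0.56,0.3],
    [0,0,0,-0.65,0.3],
  ],
)

```text
time_s: 1.1
ee_pos: [125.9, -560.7, 213.5]
ee_rot: [-180.0, -0.1, 90.3]
force: [0.5, -1.0, -0.5]
gripper_width: 59.1
gripper_force: 0.0
```

Request:
apply_moves(
  deltas=[
    [0.035,0.025,0,0,0.3],
    [0.07,0.055,0,0,0.3],
    [0.105,0.085,0,0,0.3],
    [0.14,0.112,0,0,0.3],
    [0.175,0.14,0,0,0.3],
  ],
)

```text
time_s: 1.6
ee_pos: [266.5, -384.4, 213.6]
ee_rot: [-180.0, -0.0, 90.0]
force: [1.2, -0.3, 0.6]
gripper_width: 59.2
gripper_force: 0.0
```

Request:
apply_moves(
  deltas=[
    [0.037,0.03,0,0,0.3],
    [0.074,0.06,0,0,0.3],
    [0.111,0.09,0,0,0.3],
    [0.148,0.12,0,0,0.3],
    [0.185,0.15,0,0,0.3],
  ],
)

```text
time_s: 2.1
ee_pos: [416.6, -199.2, 213.8]
ee_rot: [-180.0, 0.0, 90.0]
force: [0.9, -1.0, -0.1]
gripper_width: 59.2
gripper_force: 0.0
```

Request:
apply_moves(
  deltas=[
    [0.037,0.03,0,0,0.3],
    [0.074,0.06,0,0,0.3],
    [0.111,0.09,0,0,0.3],
    [0.148,0.12,0,0,0.3],
    [0.185,0.15,0,0,0.3],
  ],
)

```text
time_s: 2.6
ee_pos: [566.6, -14.2, 213.6]
ee_rot: [-180.0, 0.0, 90.0]
force: [0.6, -0.6, 0.9]
gripper_width: 58.8
gripper_force: 0.0
```

Request:
apply_moves(
  deltas=[
    [0.024,0.016,0,0,0.3],
    [0.024,0.016,0.02,0,0.3],
    [0.024,0.016,0.03,0,0.3],
    [0.024,0.016,0.03,0,0.3],
  ],
)

```text
time_s: 3.0
ee_pos: [580.3, 7.8, 181.8]
ee_rot: [-179.7, 0.0, 90.0]
force: [-0.5, 0.0, 0.1]
gripper_width: 59.3
gripper_force: 0.0
```

Run:
```python
from h import *
im=cams.grab_frame("scene");T=cams.grab_frame("top")
cv2.imwrite("pics/c3.png",np.hstack([cv2.resize(im[130:290,210:340],None,fx=3,fy=3),cv2.resize(T[100:260,210:340],None,fx=3,fy=3)]))
s=env.state();print(s["ee_pos"],s["ee_rot"])
```

```text
[581.61182529   7.35728483 183.99476073] [-1.79972634e+02  7.30660633e-03  8.99472138e+01]
```

View pics/c3.png

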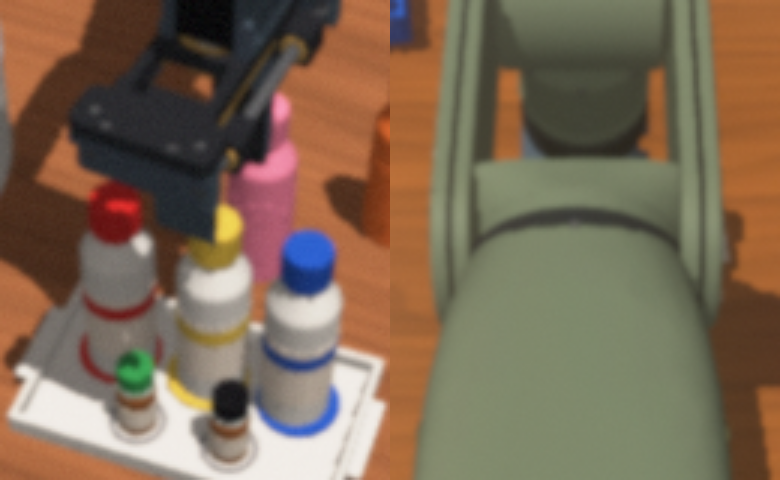

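Run:
```python
from h import *
s=env.state();p=s["ee_pos"]
def f(P):u,v=proj("scene",P);return round((u-210)*3),round((v-130)*3)
for dx in(-43,43):
  for dy in(-16,16): print("tip",dx,dy,f(p+[dx,dy,0]),"root",f(p+[dx,dy,79]))
for dx,dy in((89,-38),(89,38),(38,-89),(38,89)): print("body",dx,dy,f(p+[dx,dy,79]))
print("yel top",f([582.6,10.5,158]))
```

```text
tip -43 -16 (218, 132) root (221, 29)
tip -43 16 (268, 149) root (275, 46)
tip 43 -16 (152, 231) root (149, 128)
tip 43 16 (204, 251) root (206, 148)
body 89 -38 (66, 173)
body 89 38 (206, 224)
body 38 -89 (29, 79)
body 38 89 (345, 188)
yel top (215, 223)
```

Gripper geometry as expected (body long axis along x), and yellow lies under the fingers. Descending and gripping.

Request:
apply_moves(
  deltas=[
    [0.002,0,0.02,0,0.3],
    [0.002,0,0.04,0,0.3],
    [0.002,0,0.057,0,0.3],
    [0.002,0,0.057,0,-0.4],
    [0.002,0,0.057,0,-0.6],
  ],
  grip_force=25,
)

```text
time_s: 3.6
ee_pos: [582.4, 9.4, 128.0]
ee_rot: [179.9, 0.0, 89.9]
force: [0.1, 0.1, 0.4]
gripper_width: 46.2
gripper_force: 0.0
```

Request:
apply_moves(
  deltas=[
    [0,0,0,0,-0.7],
    [0,0,0,0,-0.7],
    [0,0,0,0,-0.7],
    [0,0,-0.01,0,-0.7],
    [0,0,-0.03,0,-0.7],
  ],
)

```text
time_s: 4.1
ee_pos: [580.5, 10.0, 155.9]
ee_rot: [-179.7, 0.0, 90.0]
force: [0.2, 0.1, -2.5]
gripper_width: 29.4
gripper_force: 25.0
```

Request:
apply_moves(
  deltas=[
    [0,0,-0.03,0,-0.7],
    [0,0,-0.06,0,-0.7],
    [0,0,-0.09,0,-0.7],
    [0,0,-0.12,0,-0.7],
    [0,0,-0.14,0,-0.7],
  ],
)

```text
time_s: 4.6
ee_pos: [582.3, 10.0, 299.6]
ee_rot: [179.8, 0.0, 90.0]
force: [0.5, -0.1, -2.5]
gripper_width: 29.3
gripper_force: 25.0
```

Request:
apply_moves(
  deltas=[
    [0.02,0,0,0,-0.7],
    [0.055,0,0,0,-0.7],
    [0.09,0,0,0,-0.7],
    [0.125,0,0,0,-0.7],
    [0.16,0,0,0,-0.7],
  ],
)

```text
time_s: 5.1
ee_pos: [581.6, 171.2, 297.1]
ee_rot: [-180.0, 0.0, 90.0]
force: [0.1, -0.5, -2.9]
gripper_width: 29.5
gripper_force: 25.0
```

Request:
apply_moves(
  deltas=[
    [0.04,0,0,0,-0.7],
    [0.08,0,0,0,-0.7],
    [0.12,0,0,0,-0.7],
    [0.15,0,0.01,0,-0.7],
    [0.168,-0.006,0.03,0,-0.7],
  ],
)

```text
time_s: 5.6
ee_pos: [576.6, 341.1, 267.8]
ee_rot: [179.8, -0.1, 90.1]
force: [0.9, -0.5, -2.5]
gripper_width: 29.2
gripper_force: 25.0
```

Request:
apply_moves(
  deltas=[
    [0,0,0.03,0,-0.7],
    [0,0,0.06,0,-0.7],
    [0,0,0.09,0,-0.7],
    [0,0,0.11,0,-0.7],
    [0,0,0.12,0,-0.7],
  ],
)

```text
time_s: 6.1
ee_pos: [574.6, 337.4, 144.4]
ee_rot: [-179.8, 0.1, 90.0]
force: [0.0, -0.2, -2.5]
gripper_width: 29.5
gripper_force: 25.0
```

Request:
apply_moves(
  deltas=[
    [0,0,0.01,0,-0.7],
    [0,0,0.016,0,-0.7],
    [0,0,0.019,0,-0.7],
    [0,0,0.021,0,-0.7],
    [0,0,0.021,0,-0.7],
  ],
)

```text
time_s: 6.6
ee_pos: [576.2, 338.1, 126.4]
ee_rot: [180.0, -0.0, 90.0]
force: [-0.0, 0.2, -3.0]
gripper_width: 29.0
gripper_force: 25.0
```

Request:
apply_moves(
  deltas=[
    [0,0,0.001,0,-0.7],
    [0,0,0.002,0,-0.7],
    [0,0,0.003,0,-0.7],
    [0,0,0.003,0,-0.7],
  ],
)

```text
time_s: 7.0
ee_pos: [576.2, 338.2, 124.2]
ee_rot: [179.9, -0.1, 90.0]
force: [-1.1, 0.2, 4.7]
gripper_width: 29.4
gripper_force: 25.0
```

Request:
apply_moves(
  deltas=[
    [0,0,0,0,-0.2],
    [0,0,0,0,0.0],
    [0,0,0,0,0.1],
    [0,0,-0.03,0,0.3],
    [0,0,-0.07,0,0.3],
  ],
)

```text
time_s: 7.5
ee_pos: [574.7, 337.2, 190.8]
ee_rot: [-179.7, 0.2, 90.0]
force: [0.1, 0.8, 0.6]
gripper_width: 58.8
gripper_force: 0.0
```

Request:
apply_moves(
  deltas=[
    [0,0,-0.03,0,0.3],
    [-0.04,0,-0.03,0,0.3],
    [-0.085,0,-0.03,0,0.3],
    [-0.13,0,-0.03,0,0.3],
    [-0.175,0,-0.03,0,0.3],
  ],
)

```text
time_s: 8.0
ee_pos: [575.7, 161.4, 222.8]
ee_rot: [180.0, 0.0, 90.0]
force: [0.3, -0.1, 0.4]
gripper_width: 59.4
gripper_force: 0.0
```

Request:
apply_moves(
  deltas=[
    [-0.045,0.003,0,0,0.3],
    [-0.09,0.006,0,0,0.3],
    [-0.135,0.01,0,0,0.3],
    [-0.18,0.015,0,0,0.3],
    [-0.212,0.016,0,0,0.3],
  ],
)

```text
time_s: 8.5
ee_pos: [592.1, -51.9, 222.8]
ee_rot: [180.0, 0.0, 89.9]
force: [0.2, -0.1, 0.4]
gripper_width: 59.1
gripper_force: 0.0
```

Run:
```python
from h import *
im=cams.grab_frame("scene");cv2.imwrite("pics/scene3.png",im)
print(env.state()["ee_pos"])
for c in("red","yellow"):
    print(c,blobs(im,c,15))
    for p,s in blobs(im,c,200)[:4]: print(plane("scene",*p,147 if c=="red" else 143))
```

```text
[592.06962259 -56.1487196  222.66673406]
red [([247.4, 200.1], [238, 190, 19, 21, 311]), ([249.3, 233.3], [238, 229, 23, 8, 74]), ([240.6, 250.7], [237, 243, 11, 14, 44]), ([347.1, 383.5], [342, 378, 12, 13, 109]), ([320.2, 400.6], [316, 395, 10, 12, 95]), ([407.0, 402.5], [402, 396, 12, 14, 115]), ([340.3, 407.3], [336, 401, 10, 13, 97]), ([427.0, 408.3], [422, 403, 13, 12, 110]), ([381.9, 417.3], [377, 415, 10, 5, 40])]
[591.47529725 -52.42049036 147.        ]
yellow [([143.0, 138.2], [141, 136, 5, 5, 20]), ([277.9, 253.9], [266, 244, 27, 23, 397]), ([465.4, 274.8], [455, 264, 21, 22, 327]), ([448.8, 305.0], [440, 296, 21, 14, 74]), ([327.3, 377.4], [323, 371, 10, 14, 106]), ([386.9, 396.6], [382, 391, 11, 12, 111]), ([360.8, 413.8], [356, 408, 11, 12, 111])]
[670.75686641  45.43017456 143.        ]
[577.79260982 337.10853565 143.        ]
```

View pics/scene3.png

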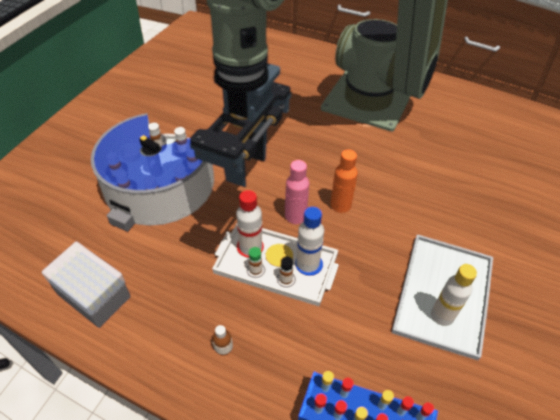

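Yellow stands upright in the tray at (452,300), and its pad is visible at (278,254). Next, grip red.

Request:
apply_moves(
  deltas=[
    [-0.002,0,0.03,0,0.3],
    [-0.002,0,0.06,0,0.3],
    [-0.002,0,0.085,0,0.3],
    [-0.002,0,0.096,0,0.3],
    [-0.002,0,0.096,0,-0.4],
  ],
)

```text
time_s: 9.05
ee_pos: [591.0, -50.8, 125.4]
ee_rot: [-179.8, -0.0, 90.0]
force: [-0.0, 0.8, 0.7]
gripper_width: 54.2
gripper_force: 0.0
```

Request:
apply_moves(
  deltas=[
    [0,0,0,0,-0.7],
    [0,0,0,0,-0.7],
    [0,0,0,0,-0.7],
    [0,0,-0.01,0,-0.7],
    [0,0,-0.03,0,-0.7],
  ],
)

```text
time_s: 9.55
ee_pos: [590.8, -50.9, 156.5]
ee_rot: [-179.8, -0.0, 90.0]
force: [-0.2, -0.3, -1.9]
gripper_width: 29.2
gripper_force: 25.0
```

Request:
apply_moves(
  deltas=[
    [0,0,-0.03,0,-0.7],
    [0,0,-0.06,0,-0.7],
    [0,0,-0.09,0,-0.7],
    [0,0,-0.12,0,-0.7],
    [0,0,-0.14,0,-0.7],
  ],
)

```text
time_s: 10.05
ee_pos: [592.3, -51.1, 300.5]
ee_rot: [179.8, 0.0, 90.0]
force: [0.5, 1.0, -1.7]
gripper_width: 29.6
gripper_force: 25.0
```

Request:
apply_moves(
  deltas=[
    [0.02,0,0,0,-0.7],
    [0.055,0,0,0,-0.7],
    [0.09,-0.01,0,0,-0.7],
    [0.125,-0.02,0,0,-0.7],
    [0.16,-0.03,0,0,-0.7],
  ],
)

```text
time_s: 10.55
ee_pos: [561.3, 110.2, 297.7]
ee_rot: [180.0, -0.0, 90.0]
force: [-0.2, 0.0, -1.8]
gripper_width: 29.5
gripper_force: 25.0
```

Request:
apply_moves(
  deltas=[
    [0.04,-0.015,0,0,-0.7],
    [0.08,-0.03,0,0,-0.7],
    [0.12,-0.05,0,0,-0.7],
    [0.155,-0.07,0,0,-0.7],
    [0.19,-0.08,0,0,-0.7],
  ],
)

```text
time_s: 11.05
ee_pos: [480.1, 300.3, 298.1]
ee_rot: [180.0, -0.0, 90.0]
force: [1.6, -0.1, -0.8]
gripper_width: 29.6
gripper_force: 25.0
```

Request:
apply_moves(
  deltas=[
    [0.02,-0.007,0.02,0,-0.7],
    [0.031,-0.007,0.06,0,-0.7],
    [0.031,-0.007,0.1,0,-0.7],
    [0.031,-0.007,0.135,0,-0.7],
    [0.031,-0.007,0.15,0,-0.7],
  ],
)

```text
time_s: 11.55
ee_pos: [472.9, 328.9, 143.9]
ee_rot: [-179.7, 0.2, 90.0]
force: [-0.7, 0.1, -2.1]
gripper_width: 29.5
gripper_force: 25.0
```

Request:
apply_moves(
  deltas=[
    [0,0,0.012,0,-0.7],
    [0,0,0.018,0,-0.7],
    [0,0,0.021,0,-0.7],
    [0,0,0.023,0,-0.7],
    [0,0,0.024,0,-0.7],
  ],
)

```text
time_s: 12.05
ee_pos: [475.5, 330.4, 124.2]
ee_rot: [179.9, -0.1, 90.0]
force: [-0.6, 0.9, 4.6]
gripper_width: 29.7
gripper_force: 25.0
```

Request:
apply_moves(
  deltas=[
    [0,0,0,0,-0.2],
    [0,0,0,0,0.0],
    [0,0,0,0,0.1],
    [0,0,-0.03,0,0.3],
    [0,0,-0.07,0,0.3],
  ],
)

```text
time_s: 12.55
ee_pos: [473.7, 329.1, 191.7]
ee_rot: [-179.7, 0.2, 90.0]
force: [0.3, 0.5, -0.1]
gripper_width: 58.5
gripper_force: 0.0
```

Request:
apply_moves(
  deltas=[
    [0,0,-0.03,0,0.3],
    [-0.03,0,-0.03,0,0.3],
    [-0.03,0,-0.03,0,0.3],
  ],
)

```text
time_s: 12.85
ee_pos: [475.1, 298.0, 224.3]
ee_rot: [179.9, 0.0, 89.9]
force: [-0.2, -0.2, -0.7]
gripper_width: 59.4
gripper_force: 0.0
```

Run:
```python
from h import *
S=cams.grab_frame("scene");T=cams.grab_frame("top");cv2.imwrite("pics/s4.png",S);cv2.imwrite("pics/t4.png",T)
print(env.state()["ee_pos"])
for n,im in(("scene",S),("top",T)):
  for c in("red","yellow","green","blue"):
    for p,s in blobs(im,c,15):
      if p[1]<320: print(n,c,p,s,"z8",plane(n,*p,8)[:2].round(1),"z61",plane(n,*p,60)[:2].round(1),"z147",plane(n,*p,147)[:2].round(1),"143",plane(n,*p,143)[:2].round(1))
cv2.imwrite("pics/c4.png",np.vstack([cv2.resize(S[90:310,90:500],(770,413)),cv2.resize(T[140:230,225:325],None,fx=2,fy=2).repeat(1,0) if 0 else cv2.copyMakeBorder(cv2.resize(T[150:215,220:480],None,fx=2.8,fy=2.8),0,0,0,770-728,0)]))
```

```text
[474.86705745 299.70968802 222.99513999]
scene red [471.9, 228.8] [462, 219, 20, 21, 310] z8 [345.5 350. ] z61 [395.6 342. ] z147 [479.5 328.5] 143 [475.7 329.1]
scene red [248.1, 244.3] [237, 236, 27, 21, 323] z8 [587.7 -59.2] z61 [621.2 -39.1] z147 [677.3  -5.6] 143 [674.7  -7.1]
scene red [455.0, 258.8] [448, 252, 21, 12, 70] z8 [440.2 332. ] z61 [483.8 325.2] z147 [556.9 313.8] 143 [553.5 314.3]
scene yellow [143.3, 138.3] [141, 136, 6, 5, 19] z8 [ 412.9 -447.6] z61 [ 458.5 -400.9] z147 [ 534.6 -322.7] 143 [ 531.1 -326.3]
scene yellow [277.8, 253.8] [266, 244, 27, 23, 399] z8 [582.7   4.5] z61 [616.6  20.2] z147 [673.3  46.4] 143 [670.6  45.2]
scene yellow [465.3, 274.6] [455, 264, 21, 22, 339] z8 [469.3 359.4] z61 [511.  350.7] z147 [580.7 336.2] 143 [577.5 336.9]
scene yellow [448.9, 305.2] [440, 296, 21, 14, 72] z8 [551.7 344.1] z61 [587.7 336.5] z147 [647.9 323.7] 143 [645.2 324.3]
scene green [254.6, 253.5] [250, 248, 10, 12, 104] z8 [602.1 -37. ] z61 [634.6 -18.5] z147 [689.1  12.5] 143 [686.6  11.1]
scene blue [141.9, 158.1] [95, 116, 111, 73, 4308] z8 [ 473.5 -406.6] z61 
[... 2910 characters left out ...]
196.7, 85.0] [194, 83, 7, 5, 29] z8 [876.5 226.9] z61 [848.5 216. ] z147 [801.7 197.8] 143 [803.9 198.7]
top blue [185.0, 86.1] [182, 84, 8, 5, 30] z8 [873.9 259.4] z61 [846.1 246.9] z147 [799.5 226.2] 143 [801.6 227.1]
top blue [162.4, 88.6] [159, 87, 8, 5, 28] z8 [868.  322.5] z61 [840.5 307. ] z147 [794.4 281.2] 143 [796.5 282.4]
top blue [417.4, 194.7] [370, 156, 97, 85, 5317] z8 [ 562.  -356.9] z61 [ 549.1 -339.8] z147 [ 527.5 -311.2] 143 [ 528.5 -312.5]
top blue [249.8, 174.1] [245, 169, 11, 12, 105] z8 [618.8  77. ] z61 [603.2  73.4] z147 [577.   67.2] 143 [578.2  67.5]
top blue [246.4, 196.1] [243, 192, 9, 8, 16] z8 [560.3  85.2] z61 [547.4  81.1] z147 [526.   74.3] 143 [527.   74.6]
```

View pics/c4.png

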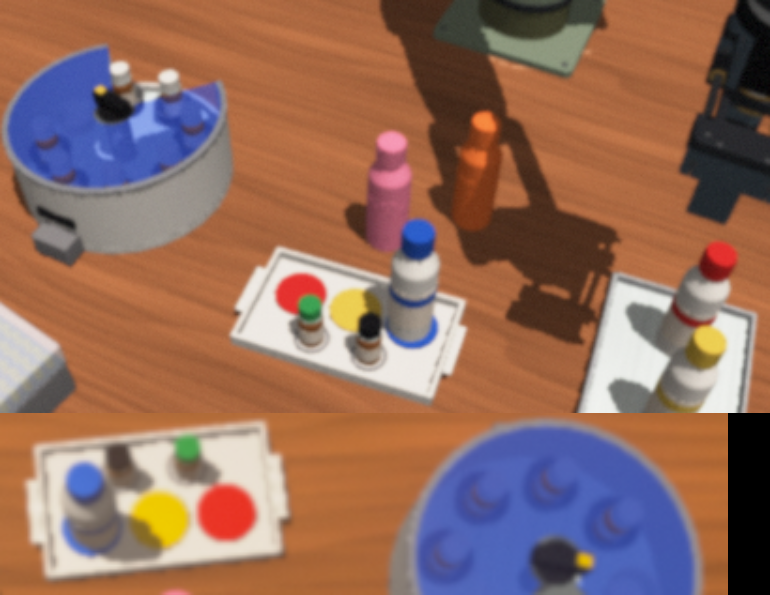

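Both bottles stand in the tray, and the pads are clear: red (588,-53), yellow (583,8), vial (634,-18). Next, go to the knob.

Request:
apply_moves(
  deltas=[
    [-0.04,0.003,0,0,0],
    [-0.085,0.006,0,0,0],
    [-0.13,0.009,0,0,0],
    [-0.175,0.012,0,0,0],
    [-0.22,0.015,0,0,0],
  ],
)

```text
time_s: 13.45
ee_pos: [489.9, 79.0, 222.4]
ee_rot: [-180.0, -0.0, 90.1]
force: [1.7, -0.0, -0.1]
gripper_width: 45.6
gripper_force: 0.0
```

Request:
apply_moves(
  deltas=[
    [-0.045,0.003,0,0,0],
    [-0.09,0.006,0,0,0],
    [-0.135,0.009,0,0,0],
    [-0.18,0.012,0,0,0],
    [-0.22,0.015,0,0,0],
  ],
)

```text
time_s: 13.95
ee_pos: [505.2, -141.7, 222.4]
ee_rot: [-180.0, -0.0, 90.0]
force: [0.4, 0.3, -1.0]
gripper_width: 45.7
gripper_force: 0.0
```

Request:
apply_moves(
  deltas=[
    [-0.045,0.003,0,0.05,0],
    [-0.09,0.006,0,0.1,0],
    [-0.135,0.01,0,0.15,0],
    [-0.175,0.013,0.02,0.197,0],
    [-0.185,0.013,0.05,0.197,0],
  ],
)

```text
time_s: 14.45
ee_pos: [519.7, -329.5, 172.9]
ee_rot: [179.7, 0.2, 78.5]
force: [0.1, 0.5, -0.3]
gripper_width: 45.6
gripper_force: 0.0
```

Run:
```python
from h import *
S=cams.grab_frame("scene");s=env.state();p=s["ee_pos"];print(p,s["ee_rot"])
cv2.imwrite("pics/c5.png",cv2.resize(S[60:240,70:250],None,fx=3.3,fy=3.3,interpolation=2))
f=lambda P:tuple(round((a-b)*3.3) for a,b in zip(proj("scene",P),(70,60)))
print("tip",f(p),"axis at 126",f([518,-325.5,126]))
```

```text
[ 516.16677771 -327.09046666  166.14557355] [-1.79570081e+02 -1.12334314e-01  7.85432189e+01]
tip (248, 215) axis at 126 (261, 267)
```

View pics/c5.png

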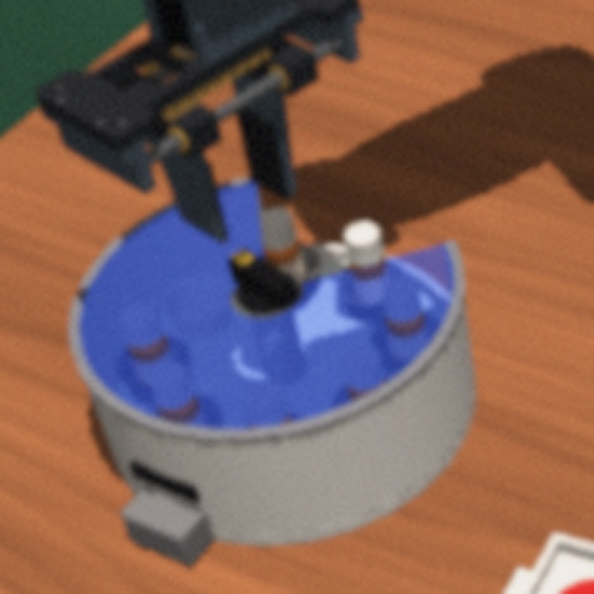

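The fingers straddle the knob bar (bar from (240,258) to (295,290) in the crop). Lower and grip lightly.

Request:
apply_moves(
  deltas=[
    [0.001,0,0.02,0,0],
    [0.001,0,0.04,0,0],
    [0.001,0,0.055,0,0],
    [0.001,0,0.062,0,-0.2],
    [0.001,0,0.063,0,-0.4],
  ],
  grip_force=8,
)

```text
time_s: 15.0
ee_pos: [518.1, -323.0, 109.1]
ee_rot: [-179.9, -0.1, 78.8]
force: [1.0, -0.5, -0.8]
gripper_width: 32.4
gripper_force: 0.0
```

Request:
apply_moves(
  deltas=[
    [0,0,0,0,-0.8],
    [0,0,0,0,-0.8],
    [0,0,0,0,-0.8],
    [0,0,0,0,-0.8],
  ],
)

```text
time_s: 15.4
ee_pos: [517.9, -323.9, 110.8]
ee_rot: [-180.0, 0.0, 78.7]
force: [-2.9, 1.8, 4.4]
gripper_width: 16.1
gripper_force: 8.0
```

Request:
apply_moves(
  deltas=[
    [0,0,0,0.08,-0.8],
    [0,0,0,0.17,-0.8],
    [0,0,0,0.26,-0.8],
    [0,0,0,0.35,-0.8],
    [0,0,0,0.44,-0.8],
  ],
)

```text
time_s: 15.9
ee_pos: [519.1, -324.5, 110.9]
ee_rot: [179.8, -0.0, 53.3]
force: [0.7, -0.5, 2.5]
gripper_width: 16.2
gripper_force: 8.0
```

Request:
apply_moves(
  deltas=[
    [0,0,0,0.09,-0.8],
    [0,0,0,0.18,-0.8],
    [0,0,0,0.27,-0.8],
    [0,0,0,0.36,-0.8],
    [0,0,0,0.45,-0.8],
  ],
)

```text
time_s: 16.4
ee_pos: [520.1, -325.6, 110.9]
ee_rot: [179.7, -0.1, 27.5]
force: [1.8, -3.1, 0.3]
gripper_width: 16.3
gripper_force: 8.0
```

Request:
apply_moves(
  deltas=[
    [0,0,0,0.09,-0.8],
    [0,0,0,0.18,-0.8],
    [0,0,0,0.27,-0.8],
    [0,0,0,0.36,-0.8],
    [0,0,0,0.45,-0.8],
  ],
)

```text
time_s: 16.9
ee_pos: [520.4, -327.0, 110.8]
ee_rot: [179.6, -0.3, 1.8]
force: [2.7, -6.2, -0.7]
gripper_width: 16.2
gripper_force: 8.0
```

Request:
apply_moves(
  deltas=[
    [0,0,0,0.02,-0.8],
    [0,0,0,0.02,-0.8],
  ],
)

```text
time_s: 17.1
ee_pos: [520.4, -327.1, 110.8]
ee_rot: [179.6, -0.3, 0.8]
force: [2.8, -6.2, -0.9]
gripper_width: 15.5
gripper_force: 8.0
```

Request:
apply_moves(
  deltas=[
    [0,0,0,0,-0.5],
    [0,0,0,0,-0.2],
    [0,0,0,0,0],
    [0,0,-0.03,0,0],
    [0,0,-0.07,0,0],
  ],
)

```text
time_s: 17.6
ee_pos: [516.8, -322.9, 178.4]
ee_rot: [-179.8, 0.3, 0.8]
force: [0.7, -0.8, -0.2]
gripper_width: 45.4
gripper_force: 0.0
```

Request:
apply_moves(
  deltas=[
    [0,0,-0.03,-0.12,0],
    [0,-0.04,-0.04,-0.24,0],
    [0.01,-0.08,-0.04,-0.36,0],
    [0.02,-0.12,-0.04,-0.48,0],
    [0.03,-0.16,-0.04,-0.6,0],
  ],
)

```text
time_s: 18.1
ee_pos: [545.9, -162.1, 220.2]
ee_rot: [180.0, -0.0, 35.4]
force: [0.3, 0.2, -0.0]
gripper_width: 45.5
gripper_force: 0.0
```

Request:
apply_moves(
  deltas=[
    [0,0,0,-0.14,0],
    [0,0,0,-0.28,0],
    [0,0,0,-0.42,0],
    [0,0,0,-0.56,0],
    [0,0,0,-0.7,0],
  ],
)

```text
time_s: 18.6
ee_pos: [545.8, -163.3, 219.9]
ee_rot: [-180.0, -0.0, 75.6]
force: [-0.1, -0.1, 0.7]
gripper_width: 45.3
gripper_force: 0.0
```

Request:
apply_moves(
  deltas=[
    [0,0,0,-0.13,0],
    [0,0,0,-0.257,0],
    [0,0,0,-0.257,0],
  ],
)

```text
time_s: 18.9
ee_pos: [545.8, -163.4, 219.9]
ee_rot: [-180.0, -0.0, 90.0]
force: [-0.0, -0.7, -0.1]
gripper_width: 45.8
gripper_force: 0.0
```

Run:
```python
from h import *
S=cams.grab_frame("scene");T=cams.grab_frame("top");s=env.state();print(s["ee_pos"],s["ee_rot"])
cv2.imwrite("pics/s6.png",S);cv2.imwrite("pics/t6.png",T)
cv2.imwrite("pics/c6.png",np.hstack([cv2.resize(S[90:240,80:225],(390,403),interpolation=2),cv2.resize(T[130:275,345:485],(390,403),interpolation=2)]))
for n,im in(("scene",S),("top",T)): print([(p,s,plane(n,*p,124)) for p,s in blobs(im,"yellow",10) if 90<p[0]<170 and p[1]>110 or 400<p[0]<450])
```

```text
[ 545.81823499 -163.49270319  219.90916057] [-1.79994472e+02 -7.86581509e-03  8.98517162e+01]
[([153.2, 136.6], [151, 136, 5, 3, 10], array([ 500.9127188, -327.3907098,  124.       ])), ([448.6, 305.0], [440, 296, 21, 14, 72], array([631.85172957, 326.5452506 , 124.        ]))]
[([131.6, 176.1], [125, 170, 15, 13, 146], array([581.99652381, 347.30000979, 124.        ]))]
```

View pics/c6.png

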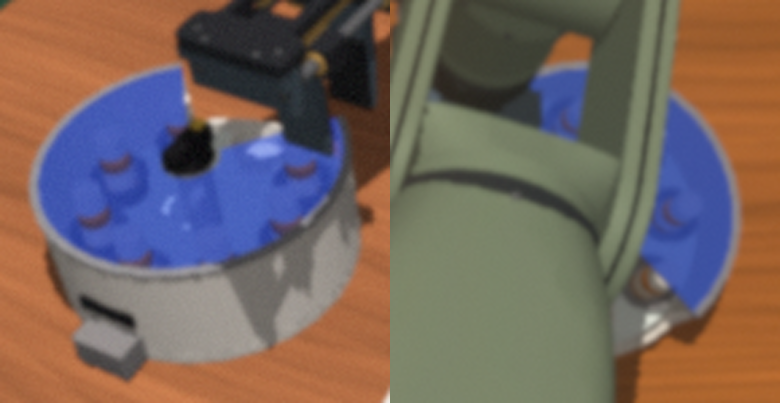

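The mark now points toward the robot, but the arm hides the opening. I'll fetch the vial and look again from there.

Request:
apply_moves(
  deltas=[
    [0.035,0.022,0,0,0.3],
    [0.07,0.044,0,0,0.3],
    [0.105,0.066,0,0,0.3],
    [0.14,0.085,0,0,0.3],
    [0.145,0.088,0.03,0,0.3],
  ],
)

```text
time_s: 19.5
ee_pos: [638.5, -14.7, 193.4]
ee_rot: [179.4, -0.1, 90.1]
force: [0.0, -0.1, -0.5]
gripper_width: 59.3
gripper_force: 0.0
```

Request:
apply_moves(
  deltas=[
    [0,0,0.02,0,0.3],
    [0,0,0.04,0,0.3],
    [0,0,0.05,0,0.3],
    [0,0,0.058,0,0.3],
    [0,0,0.058,0,0.3],
  ],
)

```text
time_s: 20.0
ee_pos: [633.6, -18.8, 131.3]
ee_rot: [-179.9, 0.0, 89.9]
force: [-0.3, -0.5, -0.6]
gripper_width: 59.2
gripper_force: 0.0
```

Run:
```python
from h import *
S=cams.grab_frame("scene");T=cams.grab_frame("top");s=env.state();p=s["ee_pos"];print(p,s["ee_rot"])
cv2.imwrite("pics/s7.png",S);cv2.imwrite("pics/t7.png",T)
cv2.imwrite("pics/c7.png",np.hstack([cv2.resize(S[150:310,190:330],(390,445),interpolation=2),cv2.resize(T[130:290,345:485],(390,445),interpolation=2)]))
for c in("green","yellow"):
  for n,im in(("scene",S),("top",T)): print(n,[(q,s) for q,s in blobs(im,c,8) if 120<q[1]<280])
```

```text
[634.46639692 -18.84522134 132.76194795] [1.79911995e+02 7.18788939e-03 8.99622207e+01]
scene [([254.6, 253.5], [250, 247, 10, 13, 103])]
top [([558.3, 205.1], [557, 201, 3, 8, 14]), ([558.7, 219.2], [558, 213, 2, 15, 19])]
scene [([153.1, 136.3], [151, 134, 6, 6, 23]), ([278.0, 254.0], [266, 245, 27, 22, 394]), ([465.2, 274.6], [455, 264, 21, 22, 337])]
top [([131.6, 176.1], [125, 170, 14, 14, 148]), ([421.9, 207.9], [419, 205, 6, 7, 34])]
```

View pics/c7.png

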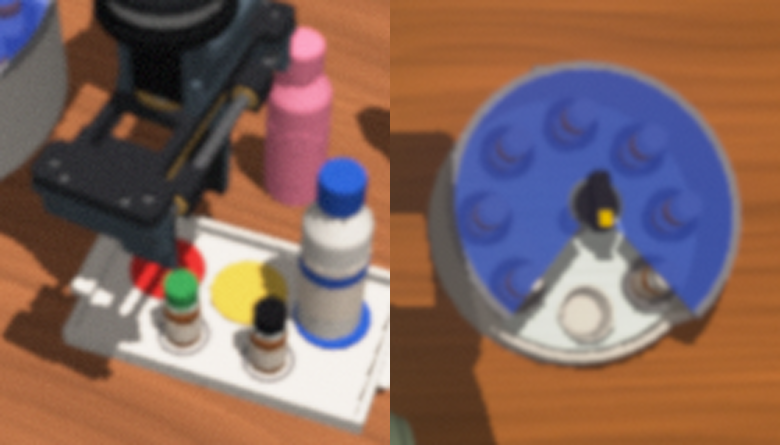

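Run:
```python
from h import *
T=cv2.imread("pics/t7.png");A=np.array([518,-326.5])
m=plane("top",421.9,207.9,124)[:2];print("mark",m,np.degrees(np.arctan2(*(m-A)[::-1]))%360)
m=tri((153.1,136.3),(421.9,207.9));print(m)
for z in(38,48,56):
    c=plane("top",415,242.2,z)[:2];print(z,c,np.hypot(*(c-A)),np.degrees(np.arctan2(*(c-A)[::-1]))%360)
g=cv2.cvtColor(T,cv2.COLOR_BGR2GRAY)[225:262,392:440]
cv2.imwrite("pics/c8.png",cv2.resize(cv2.equalizeHist(g),None,fx=12,fy=12,interpolation=2))
f=lambda u,v:(345+(u-390)*140/390,130+v*160/445)
for e in((575,240),(520,325),(622,235),(695,318)):
    q=plane("top",*f(*e),104)[:2];print("edge",q,np.degrees(np.arctan2(*(q-A)[::-1]))%360)
```

```text
mark [ 501.87616695 -327.08700592] 182.08499518955819
(array([ 501.59429087, -326.67017005,  125.562869  ]), np.float64(0.22930608120501664))
38 [ 434.1463392  -332.41658904] 84.06213449620283 184.03601570538763
48 [ 432.80519364 -329.26833563] 85.23977189548752 181.86112469223366
56 [ 431.7322772 -326.7497329] 86.26808427411055 180.16586274418896
edge [ 486.29086497 -307.10539423] 148.54833619134254
edge [ 415.19729011 -256.06321534] 145.58243548123232
edge [ 490.29044108 -348.11712162] 217.95894307666404
edge [ 418.96688312 -406.35259865] 218.88000260389373
```

View pics/c8.png

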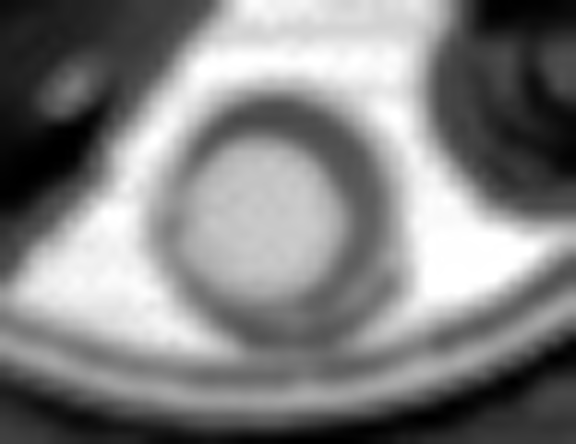

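Request:
apply_moves(
  deltas=[
    [0,0,0.03,0,0.3],
    [0,0,0.06,0,0.3],
    [0,0,0.08,0,0.3],
    [0,0,0.09,0,0.3],
    [0,0,0.09,0,-0.2],
  ],
  grip_force=12,
)

```text
time_s: 20.6
ee_pos: [633.7, -18.7, 41.5]
ee_rot: [-179.9, 0.0, 90.0]
force: [-0.5, -0.0, 0.3]
gripper_width: 53.8
gripper_force: 0.0
```

Request:
apply_moves(
  deltas=[
    [0,0,0,0,-0.6],
    [0,0,0,0,-0.8],
    [0,0,0,0,-0.8],
    [0,0,0,0,-0.8],
    [0,0,-0.005,0,-0.8],
  ],
)

```text
time_s: 21.1
ee_pos: [633.6, -18.7, 46.9]
ee_rot: [-180.0, 0.0, 90.0]
force: [0.9, -0.7, 0.9]
gripper_width: 24.8
gripper_force: 11.9
```

The empty cup sits in the opening (crop floor circle at (265,220)), at about (432,-328). The vial is gripped at 24.8 mm. Lift and carry it over.

Request:
apply_moves(
  deltas=[
    [0,0,-0.03,0,-0.8],
    [0,0,-0.07,0,-0.8],
    [0,0,-0.11,0,-0.8],
    [0,0,-0.145,0,-0.8],
    [0,0,-0.165,0,-0.8],
  ],
)

```text
time_s: 21.6
ee_pos: [635.0, -18.7, 216.1]
ee_rot: [179.7, 0.0, 90.0]
force: [-0.9, 0.6, -0.4]
gripper_width: 24.4
gripper_force: 11.9
```

Request:
apply_moves(
  deltas=[
    [-0.02,-0.013,0,0,-0.8],
    [-0.053,-0.035,0,0,-0.8],
    [-0.088,-0.058,0,0,-0.8],
    [-0.122,-0.08,0,0,-0.8],
    [-0.155,-0.101,0,0,-0.8],
  ],
)

```text
time_s: 22.1
ee_pos: [531.8, -174.8, 212.4]
ee_rot: [180.0, 0.0, 90.0]
force: [0.2, -0.2, -0.6]
gripper_width: 24.3
gripper_force: 11.9
```

Request:
apply_moves(
  deltas=[
    [-0.035,-0.023,0,0,-0.8],
    [-0.07,-0.046,0,0,-0.8],
    [-0.105,-0.069,0,0,-0.8],
    [-0.14,-0.091,0,0,-0.8],
    [-0.155,-0.101,0,0,-0.8],
  ],
)

```text
time_s: 22.6
ee_pos: [430.0, -331.2, 212.4]
ee_rot: [-180.0, 0.1, 89.8]
force: [-0.3, -0.6, -0.3]
gripper_width: 24.4
gripper_force: 11.9
```

Request:
apply_moves(
  deltas=[
    [0,0,0.02,0,-0.8],
    [0,0,0.05,0,-0.8],
    [0,0,0.07,0,-0.8],
    [0,0,0.08,0,-0.8],
    [0,0,0.08,0,-0.8],
  ],
)

```text
time_s: 23.1
ee_pos: [431.3, -328.2, 131.0]
ee_rot: [-179.9, -0.1, 90.0]
force: [-0.0, -0.5, 0.0]
gripper_width: 24.7
gripper_force: 11.9
```

Run:
```python
from h import *
S=cams.grab_frame("scene");T=cams.grab_frame("top");s=env.state();p=s["ee_pos"];print(p,s["ee_rot"],s["gripper_width"])
for q,b in blobs(S,"green",8): print(q,b,plane("scene",*q,p[2]-37+51))
cv2.imwrite("pics/c9.png",cv2.resize(S[90:220,90:230],None,fx=4,fy=4,interpolation=2))
```

```text
[ 432.53269704 -329.05360088  132.9062591 ] [1.79923812e+02 6.44762119e-02 9.00080306e+01] 24.423597803124004
[172.9, 107.8] [171, 104, 5, 10, 30] [ 423.38218402 -325.87415232  146.9062591 ]
```

View pics/c9.png

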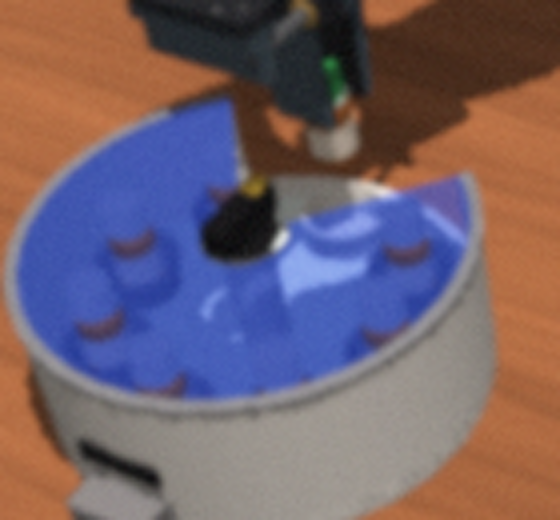

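The vial hangs upright above the opening at (335,130). Lowering it into the cup.

Request:
apply_moves(
  deltas=[
    [0,0,0.015,0,-0.8],
    [0,0,0.03,0,-0.8],
    [0,0,0.042,0,-0.8],
    [0,0,0.048,0,-0.8],
    [0,0,0.051,0,-0.8],
  ],
)

```text
time_s: 23.7
ee_pos: [432.1, -328.8, 80.9]
ee_rot: [180.0, 0.0, 90.0]
force: [0.9, 1.3, -0.1]
gripper_width: 24.8
gripper_force: 11.9
```

Request:
apply_moves(
  deltas=[
    [0,0,0.002,0,-0.8],
    [0,0,0.004,0,-0.8],
    [0,0,0.005,0,-0.8],
    [0,0,0.006,0,-0.8],
  ],
)

```text
time_s: 24.1
ee_pos: [432.1, -329.0, 75.6]
ee_rot: [180.0, 0.0, 90.0]
force: [-1.5, 0.6, 7.6]
gripper_width: 24.5
gripper_force: 12.0
```

Contact at the expected height. Release, rise, and look.

Request:
apply_moves(
  deltas=[
    [0,0,0,0,-0.4],
    [0,0,0,0,-0.2],
    [0,0,0,0,-0.1],
    [0,0,-0.02,0,-0.1],
    [0,0,-0.05,0,-0.1],
  ],
)

```text
time_s: 24.6
ee_pos: [430.8, -327.7, 123.7]
ee_rot: [-179.8, -0.2, 90.0]
force: [1.0, -0.4, 0.1]
gripper_width: 41.1
gripper_force: 0.0
```

Request:
apply_moves(
  deltas=[
    [0,0,-0.045,0,0],
    [0,0,-0.095,0,0],
    [0.04,0,-0.098,0,0],
    [0.085,0.003,-0.098,0,0],
    [0.13,0.005,-0.098,0,0.2],
  ],
)

```text
time_s: 25.1
ee_pos: [436.9, -197.6, 223.4]
ee_rot: [179.9, 0.0, 89.9]
force: [0.6, 0.7, -0.6]
gripper_width: 50.6
gripper_force: 0.0
```

Request:
apply_moves(
  deltas=[
    [0.045,0.003,0,0,0.3],
    [0.09,0.006,0,0,0.3],
    [0.135,0.01,0,0,0.3],
    [0.18,0.015,0,0,0.3],
    [0.22,0.018,0,0,0.3],
  ],
)

```text
time_s: 25.6
ee_pos: [454.8, 23.4, 223.0]
ee_rot: [180.0, -0.0, 90.0]
force: [-0.7, -1.2, 0.1]
gripper_width: 59.7
gripper_force: 0.0
```

Request:
apply_moves(
  deltas=[
    [0.045,0.003,0,0,0.3],
    [0.09,0.006,0,0,0.3],
    [0.135,0.01,0,0,0.3],
    [0.18,0.012,0,0,0.3],
    [0.22,0.015,0,0,0.3],
  ],
)

```text
time_s: 26.1
ee_pos: [469.5, 243.5, 222.9]
ee_rot: [180.0, -0.0, 90.1]
force: [1.3, 0.4, 0.8]
gripper_width: 59.0
gripper_force: 0.0
```

Request:
apply_moves(
  deltas=[
    [0.044,0.002,0,0,0.3],
    [0.08,0.004,0,0,0.3],
    [0.088,0.004,0.02,0,0.3],
    [0.088,0.004,0.02,0,0.3],
  ],
)

```text
time_s: 26.5
ee_pos: [472.3, 329.9, 200.2]
ee_rot: [-179.7, 0.2, 90.1]
force: [-0.7, -0.3, -1.3]
gripper_width: 59.3
gripper_force: 0.0
```

Run:
```python
from h import *
S=cams.grab_frame("scene");T=cams.grab_frame("top");s=env.state();p=s["ee_pos"];print(p,s["ee_rot"])
for n,c,z in(("top","green",89),("scene","green",91),("scene","red",143),("scene","yellow",143)):
  for q,b in blobs(S if n=="scene" else T,c,15):
    if q[1]<310 and q[0]<500: print(n,c,q,b,plane(n,*q,z)[:2].round(1))
cv2.imwrite("pics/c10.png",np.hstack([cv2.resize(S[150:330,360:510],(380,456)),cv2.resize(T[130:290,345:485],(400,456),interpolation=2)]))
```

```text
[473.53905563 328.7967018  202.55355391] [-1.79928884e+02  8.09063906e-02  9.00159755e+01]
top green [420.1, 240.5] [416, 237, 9, 8, 58] [ 431.2 -328.9]
scene green [173.4, 129.2] [169, 125, 9, 10, 70] [ 430.5 -329.7]
scene red [472.2, 228.5] [462, 218, 21, 22, 318] [474.7 329.5]
scene red [249.7, 246.1] [237, 236, 26, 21, 444] [676.8  -3. ]
scene red [454.1, 258.6] [448, 252, 15, 12, 64] [553.8 312.8]
scene yellow [153.2, 136.4] [151, 135, 6, 4, 20] [ 517.4 -311.2]
scene yellow [277.8, 253.9] [266, 244, 27, 23, 396] [670.8  45.3]
scene yellow [465.2, 274.5] [455, 264, 21, 22, 342] [577.4 336.7]
scene yellow [448.8, 305.0] [440, 297, 21, 13, 69] [644.9 324.1]
```

View pics/c10.png

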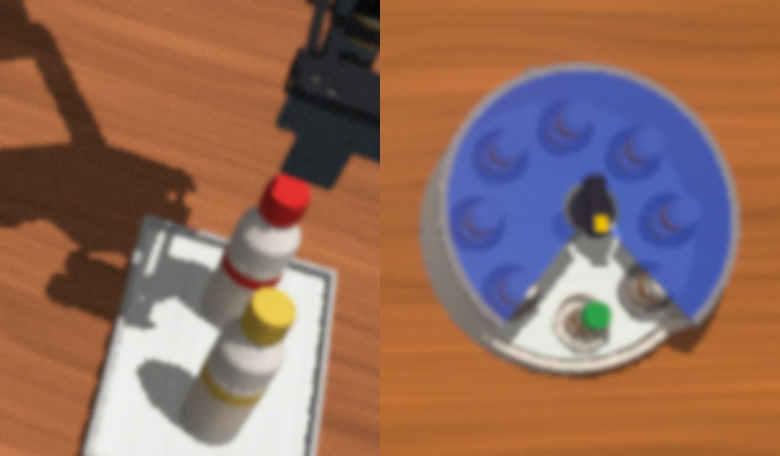

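The vial stands upright in the cup (green cap at (595,317) in the crop). Next, bring red back to its pad.

Request:
apply_moves(
  deltas=[
    [0,0.001,0.03,0,0.3],
    [0,0.001,0.06,0,0.3],
    [0,0.001,0.074,0,0.3],
    [0,0.001,0.079,0,0.3],
    [0,0.001,0.079,0,-0.3],
  ],
  grip_force=25,
)

```text
time_s: 27.1
ee_pos: [475.3, 328.6, 124.4]
ee_rot: [180.0, 0.0, 89.9]
force: [-0.8, 0.6, 0.2]
gripper_width: 53.8
gripper_force: 0.0
```

Request:
apply_moves(
  deltas=[
    [0,0,0,0,-0.7],
    [0,0,0,0,-0.7],
    [0,0,0,0,-0.7],
    [0,0,-0.01,0,-0.7],
    [0,0,-0.03,0,-0.7],
  ],
)

```text
time_s: 27.6
ee_pos: [473.8, 328.7, 153.2]
ee_rot: [-179.8, 0.1, 90.0]
force: [0.6, 0.2, -2.4]
gripper_width: 29.7
gripper_force: 25.0
```

Request:
apply_moves(
  deltas=[
    [0,0,-0.03,0,-0.7],
    [0,0,-0.06,0,-0.7],
    [0,0,-0.09,0,-0.7],
    [0,0,-0.125,0,-0.7],
    [0,0,-0.145,0,-0.7],
  ],
)

```text
time_s: 28.1
ee_pos: [475.4, 329.7, 302.7]
ee_rot: [179.8, -0.1, 90.0]
force: [-0.3, -0.2, -1.7]
gripper_width: 29.4
gripper_force: 25.0
```

Request:
apply_moves(
  deltas=[
    [-0.02,0.005,0,0,-0.7],
    [-0.06,0.018,0,0,-0.7],
    [-0.1,0.03,0,0,-0.7],
    [-0.145,0.043,0,0,-0.7],
    [-0.19,0.056,0,0,-0.7],
  ],
)

```text
time_s: 28.6
ee_pos: [530.9, 137.9, 299.6]
ee_rot: [180.0, -0.0, 90.1]
force: [1.2, -0.5, -1.6]
gripper_width: 29.6
gripper_force: 25.0
```

Request:
apply_moves(
  deltas=[
    [-0.045,0.013,0,0,-0.7],
    [-0.09,0.027,0,0,-0.7],
    [-0.135,0.041,0,0,-0.7],
    [-0.175,0.053,0,0,-0.7],
    [-0.193,0.058,0,0,-0.7],
  ],
)

```text
time_s: 29.1
ee_pos: [589.4, -57.2, 299.2]
ee_rot: [180.0, 0.1, 89.8]
force: [0.0, 0.4, -2.0]
gripper_width: 29.3
gripper_force: 25.0
```

Request:
apply_moves(
  deltas=[
    [0,0,0.02,0,-0.7],
    [0,0,0.06,0,-0.7],
    [0,0,0.1,0,-0.7],
    [0,0,0.13,0,-0.7],
    [0,0,0.14,0,-0.7],
  ],
)

```text
time_s: 29.6
ee_pos: [586.6, -52.9, 155.9]
ee_rot: [-179.6, -0.1, 90.0]
force: [-1.0, 0.7, -2.3]
gripper_width: 29.2
gripper_force: 25.0
```

Run:
```python
from h import *
S=cams.grab_frame("scene");s=env.state();p=s["ee_pos"];print(p,s["ee_rot"],s["gripper_width"])
for q,b in blobs(S,"red",15):
    if q[1]<310: print(q,b,plane("scene",*q,8)[:2],plane("scene",*q,100)[:2])
```

```text
[587.07208804 -53.01116631 156.05373664] [-1.79658203e+02 -4.61968911e-02  9.00262650e+01] 29.359308932554356
[253.8, 189.2] [251, 183, 7, 15, 84] [ 447.55203676 -119.11771899] [523.88597518 -76.36293312]
[249.6, 222.0] [238, 216, 24, 10, 84] [534.99896473 -83.50662924] [600.71117605 -45.07733868]
[249.3, 249.0] [237, 240, 26, 17, 296] [596.9482148  -51.58744304] [655.13577038 -17.03521132]
```

Request:
apply_moves(
  deltas=[
    [0,0,0.012,0,-0.7],
    [0,0,0.022,0,-0.7],
    [0,0,0.028,0,-0.7],
    [0,0,0.03,0,-0.7],
    [0,0,0.031,0,-0.7],
  ],
)

```text
time_s: 30.15
ee_pos: [589.1, -53.7, 128.9]
ee_rot: [180.0, 0.0, 90.0]
force: [-2.5, -0.1, 5.2]
gripper_width: 29.7
gripper_force: 25.0
```

Request:
apply_moves(
  deltas=[
    [0,0,0,0,-0.2],
    [0,0,0,0,0.0],
    [0,0,0,0,0.1],
    [0,0,-0.03,0,0.3],
    [0,0,-0.07,0,0.3],
  ],
)

```text
time_s: 30.65
ee_pos: [587.6, -53.6, 196.6]
ee_rot: [-179.7, -0.0, 90.0]
force: [1.2, 0.2, -0.2]
gripper_width: 59.0
gripper_force: 0.0
```

Request:
apply_moves(
  deltas=[
    [0,0,-0.026,0,0.3],
    [0.04,0,-0.026,0,0.3],
    [0.085,-0.003,-0.026,0,0.3],
    [0.13,-0.004,-0.026,0,0.3],
    [0.175,-0.006,-0.026,0,0.3],
  ],
)

```text
time_s: 31.15
ee_pos: [582.9, 122.9, 224.2]
ee_rot: [179.9, -0.0, 90.0]
force: [0.0, 0.1, -0.8]
gripper_width: 59.2
gripper_force: 0.0
```

Request:
apply_moves(
  deltas=[
    [0.045,-0.002,0,0,0.3],
    [0.09,-0.004,0,0,0.3],
    [0.135,-0.006,0,0,0.3],
    [0.18,-0.007,0,0,0.3],
    [0.216,-0.007,0,0,0.3],
  ],
)

```text
time_s: 31.65
ee_pos: [575.5, 340.0, 223.9]
ee_rot: [180.0, -0.0, 90.1]
force: [-0.4, 0.0, -1.1]
gripper_width: 59.2
gripper_force: 0.0
```

Request:
apply_moves(
  deltas=[
    [0,0,0.03,0,0.3],
    [0,0,0.06,0,0.3],
    [0,0,0.085,0,0.3],
    [0,0,0.1,0,0.3],
    [0,0,0.1,0,0.3],
  ],
)

```text
time_s: 32.15
ee_pos: [574.5, 336.6, 121.1]
ee_rot: [-179.7, 0.2, 90.0]
force: [-0.6, -0.5, -0.3]
gripper_width: 59.3
gripper_force: 0.0
```

Run:
```python
from h import *
S=cams.grab_frame("scene");s=env.state();p=s["ee_pos"];print(p,s["ee_rot"],s["gripper_width"])
for c in("red","yellow"):
  for q,b in blobs(S,c,15):
    if q[1]<310: print(c,q,b,plane("scene",*q,147)[:2],plane("scene",*q,8)[:2])
```

```text
[575.51065117 337.12104101 122.9564691 ] [-1.79895256e+02  6.39775739e-02  9.00027718e+01] 59.26734398067975
red [247.7, 198.9] [239, 189, 18, 21, 298] [588.70068024 -53.29257095] [ 479.17306974 -117.6134083 ]
red [249.7, 232.1] [239, 227, 22, 9, 77] [653.59342099 -15.08790171] [558.65149472 -70.82162693]
red [248.5, 251.8] [237, 243, 26, 14, 104] [690.39606468   2.0654497 ] [603.72612281 -49.81278469]
yellow [153.1, 136.5] [150, 134, 7, 5, 24] [ 521.3637021  -307.67657382] [ 396.70102583 -429.17429558]
yellow [277.9, 253.9] [266, 244, 27, 23, 399] [673.36114879  46.63479497] [582.86233637   4.77423572]
yellow [449.0, 305.4] [440, 296, 21, 14, 69] [648.21091968 323.92802753] [552.05918992 344.39356948]
```

Red stands at (588.7,-53.3), right on its pad. Next, yellow.

Request:
apply_moves(
  deltas=[
    [0,0,0,0,-0.3],
    [0,0,0,0,-0.7],
    [0,0,0,0,-0.7],
    [0,0,0,0,-0.7],
    [0,0,-0.01,0,-0.7],
  ],
)

```text
time_s: 32.7
ee_pos: [574.8, 336.6, 132.7]
ee_rot: [-179.8, 0.1, 90.0]
force: [-0.5, 1.1, -3.1]
gripper_width: 29.5
gripper_force: 25.0
```

Request:
apply_moves(
  deltas=[
    [0,0,-0.03,0,-0.7],
    [0,0,-0.065,0,-0.7],
    [0,0,-0.1,0,-0.7],
    [0,0,-0.14,0,-0.7],
    [0,0,-0.165,0,-0.7],
  ],
)

```text
time_s: 33.2
ee_pos: [576.3, 337.6, 302.8]
ee_rot: [179.8, -0.1, 90.0]
force: [1.0, -0.4, -2.4]
gripper_width: 29.4
gripper_force: 25.0
```

Request:
apply_moves(
  deltas=[
    [-0.02,0,0,0,-0.7],
    [-0.055,0.001,0,0,-0.7],
    [-0.09,0.002,0,0,-0.7],
    [-0.13,0.003,0,0,-0.7],
    [-0.17,0.003,0,0,-0.7],
  ],
)

```text
time_s: 33.7
ee_pos: [577.8, 164.8, 297.5]
ee_rot: [-179.8, 0.1, 90.0]
force: [0.3, -0.1, -2.0]
gripper_width: 29.3
gripper_force: 25.0
```

Request:
apply_moves(
  deltas=[
    [-0.04,0.001,0,0,-0.7],
    [-0.08,0.002,0,0,-0.7],
    [-0.12,0.003,0,0,-0.7],
    [-0.15,0.004,0,0,-0.7],
    [-0.159,0.004,0,0,-0.7],
  ],
)

```text
time_s: 34.2
ee_pos: [581.7, 4.4, 297.8]
ee_rot: [-179.8, 0.1, 89.8]
force: [-0.9, 0.8, -2.3]
gripper_width: 29.8
gripper_force: 25.0
```

Request:
apply_moves(
  deltas=[
    [0,0,0,0,-0.7],
    [0,0,0,0,-0.7],
  ],
)

```text
time_s: 34.4
ee_pos: [582.4, 8.9, 298.4]
ee_rot: [-179.9, -0.0, 90.0]
force: [0.1, 0.1, -2.7]
gripper_width: 29.2
gripper_force: 25.0
```

Run:
```python
from h import *
s=env.state();print(s["ee_pos"],s["ee_rot"],s["gripper_width"])
```

```text
[582.39873564   8.89330815 298.37734316] [-1.79924129e+02 -4.71787071e-02  9.00017986e+01] 29.231625325026304
```

Cmd z is about 299, and contact is expected at 127 to 128.

Request:
apply_moves(
  deltas=[
    [0,0,0.02,0,-0.7],
    [0,0,0.055,0,-0.7],
    [0,0,0.09,0,-0.7],
    [0,0,0.125,0,-0.7],
    [0,0,0.145,0,-0.7],
  ],
)

```text
time_s: 34.9
ee_pos: [581.0, 10.1, 150.7]
ee_rot: [-179.7, -0.0, 90.1]
force: [0.4, 1.1, -3.0]
gripper_width: 29.3
gripper_force: 25.0
```

Request:
apply_moves(
  deltas=[
    [0,0,0.01,0,-0.7],
    [0,0,0.017,0,-0.7],
    [0,0,0.022,0,-0.7],
    [0,0,0.025,0,-0.7],
    [0,0,0.026,0,-0.7],
  ],
)

```text
time_s: 35.4
ee_pos: [583.4, 8.4, 128.6]
ee_rot: [179.9, 0.0, 90.0]
force: [-2.1, 0.2, 2.0]
gripper_width: 29.4
gripper_force: 25.0
```

Contact. Release, retreat, and check.

Request:
apply_moves(
  deltas=[
    [0,0,0.001,0,-0.7],
    [0,0,0.001,0,-0.2],
    [0,0,0.001,0,0.0],
    [0,0,0.001,0,0.1],
    [0,0,-0.03,0,0.3],
  ],
)

```text
time_s: 35.9
ee_pos: [580.2, 8.3, 154.5]
ee_rot: [-179.5, 0.0, 90.0]
force: [-0.1, -0.8, -0.0]
gripper_width: 55.4
gripper_force: 0.0
```

Request:
apply_moves(
  deltas=[
    [0,0,-0.04,0,0.3],
    [0,0,-0.08,0,0.3],
    [0,-0.04,-0.1,0,0.3],
    [0.04,-0.06,-0.1,0,0.3],
    [0.08,-0.08,-0.1,0,0.3],
  ],
)

```text
time_s: 36.4
ee_pos: [502.5, 88.5, 259.1]
ee_rot: [179.8, -0.0, 89.8]
force: [0.8, 0.5, -0.2]
gripper_width: 58.9
gripper_force: 0.0
```

Request:
apply_moves(
  deltas=[
    [0.04,-0.02,0,0,0.3],
    [0.08,-0.04,0,0,0.3],
    [0.12,-0.06,0,0,0.3],
    [0.16,-0.06,0,0,0.3],
    [0.19,-0.06,0,0,0.3],
  ],
)

```text
time_s: 36.9
ee_pos: [442.2, 280.5, 258.3]
ee_rot: [179.9, -0.1, 90.1]
force: [0.9, -0.7, -0.5]
gripper_width: 59.4
gripper_force: 0.0
```

Run:
```python
from h import *
S=cams.grab_frame("scene");T=cams.grab_frame("top");s=env.state();print(s["ee_pos"],s["time_s"])
for n,im in(("scene",S),("top",T)):
 for c,z in(("red",147),("yellow",147),("green",89)):
  for q,b in blobs(im,c,30):
    if 110<q[1]<310 and q[0]<450: print(n,c,q,b,plane(n,*q,z)[:2].round(1))
cv2.imwrite("pics/c11.png",S)
```

```text
[442.7121524  281.59905509 257.73495882] 37.0
scene red [247.5, 198.9] [239, 189, 18, 21, 302] [588.9 -53.6]
scene red [249.4, 232.0] [238, 227, 23, 9, 79] [653.6 -15.6]
scene red [248.3, 252.0] [237, 243, 27, 14, 102] [690.9   2. ]
scene yellow [280.4, 208.8] [273, 199, 16, 21, 285] [584.3   8.9]
scene yellow [279.0, 242.0] [269, 237, 22, 9, 71] [650.9  37.9]
scene yellow [271.6, 260.3] [266, 251, 16, 16, 56] [689.1  43. ]
scene green [173.5, 129.1] [169, 125, 9, 10, 67] [ 428.2 -331.4]
top red [303.0, 169.3] [297, 163, 13, 14, 149] [587.6 -52.9]
top red [281.2, 229.3] [273, 215, 19, 24, 109] [450.7  -2.8]
top yellow [275.0, 171.2] [268, 165, 14, 14, 151] [583.5  10.4]
top yellow [422.1, 207.9] [420, 205, 5, 7, 32] [ 496.9 -319.8]
top green [420.1, 240.5] [416, 237, 9, 8, 58] [ 431.2 -328.9]
```

View pics/c11.png

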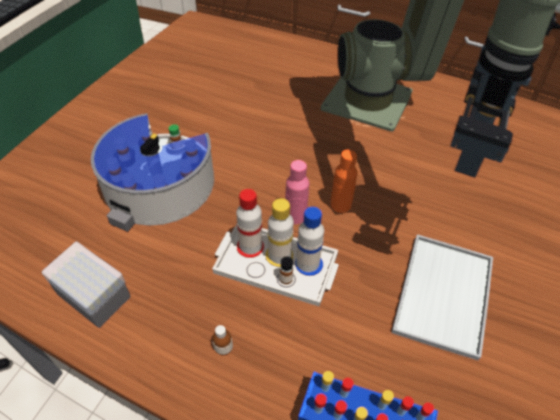

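All three bottles stand on their own pads (red (248,225), yellow (280,235), blue (311,240)). The green vial is in the carousel opening at (174,132), and the tray is empty.

```bash
python3 -c "
from workcell import env
print(env.job_done())"
```

```text
the job is handed in; nothing more can be done
None
```

The job is handed in, about 37 s into the 141 s limit: the green vial stands in the carousel's empty cup, and the red and yellow bottles are back on their own pads. The final pictures show everything upright, with the blue bottle and black-capped vial left in place; the hand-in returned no verdict.

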